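# Make up the soldering kit and the doming kit

### The job

Make up two kits for today's jewellery class from the stock on the bench: into the aluminium tray put the charcoal block (in the long bay), the borax dish and the small flux jar (one in each square bay); into the wooden tray put the punch set (longer bay) and the doming block (shorter bay). Set each one down gently, upright and flat on the floor of its bay, and let go. The flat bench block, the larger jar and the pliers belong to neither kit: leave them where they are.

Things in the scene. Friction and masses are not known exactly. Their poses are not given: they have to be found in the camera images.
- charcoal_block: Soldering charcoal: a plain black rectangular block, 90 x 55 x 30 mm high, about 75 g. Origin at the centre of its underside, x along its length, z up.
- borax_dish: Borax dish: a round unglazed terracotta-brown dish, 60 mm across and 24 mm high with nearly upright sides, a small white cone of borax fixed in its middle (reaching 28 mm above the dish's underside), about 120 g. Origin at the centre of its underside, z up.
- flux_jar: Flux jar: the SMALLER of two round glass jars with metal screw lids, 44 mm across and 52 mm high (the lid, 42 mm across, is the top 12 mm), about 100 g. Origin at the centre of its underside, z up.
- doming_block: Doming block: a 40 mm steel cube with round hollows in its top and sides (the flat steel block without hollows is another thing), about 0.47 kg. Origin at the centre of its underside, x and y square to its sides, z up.
- punch_stand: Punch set: a dark wooden block, 80 x 45 x 36 mm high, with eight short ball-ended steel punches standing in its top, fixed in it, their balls reaching 60 mm above the underside; about 0.26 kg. Grip it by the wooden block, across its 45 mm. Origin at the centre of its underside, x along its length, z up.
- solder_tray: Soldering kit's tray: shallow, aluminium, 192 mm (x) by 182 mm (y), does not move. Floor 4 mm above the bench; rim and ribs (4 mm thick) rise 8 mm above the floor. A rib along x parts a long bay (184 x 80 mm, centre x 0, y +47 mm) for the charcoal from two square bays (90 x 90 mm, centres x +47 and -47, y -42 mm) for dish and jar, one in each. Origin: centre of the underside, z up.
- doming_tray: Tray of the doming kit: a shallow pale wooden tray, 204 mm (x) by 98 mm (y), that does not move. Its floor is 6 mm above the bench; its rim (8 mm thick) and its rib (6 mm) stand 8 mm above the floor. The rib divides it into a longer bay (112 x 82 mm, centre at x +38 mm, y 0) for the punch set and a shorter bay (70 x 82 mm, centre at x -59 mm, y 0) for the doming block. Origin at the centre of the tray's underside, z up.
- bench_block: Flat bench block, in neither kit: a smooth steel slab, 52 x 52 x 20 mm high, without hollows. Origin at the centre of its underside.
- big_jar: The LARGER glass jar, in neither kit: 60 mm across, 90 mm high with its metal lid. Origin at the centre of its underside.
- pliers: Flat-nose pliers, in neither kit: 130 mm long, 54 mm wide, 11 mm thick, steel with black grips, lying flat on the bench. Origin midway along, on the bench.

How it is judged:
By the outcome, as a careful person would: the job done as asked, in the order asked, and still so for the second after the job is handed in, with the robot touching nothing.
It also fails if it takes over 122 s, if anything falls off the work surface, if the arm or the gripper's body presses on something with over 40 N, if the wrist force passes 120 N, or if a joint passes its speed limit or range.

### The arm

A 6-joint arm with a two-finger parallel gripper is mounted at the origin on the work surface. World frame = base frame: x ahead of the robot, y to its left, z up, the work surface at z = 0. Lengths are in m, angles in rad, forces in N, time in s.
With the tool pointing down it reaches from about 0.3 to 0.775 m from the base axis. Payload 14.6 kg.
Tool frame: the origin (TCP) lies between the finger pads; the fingertips stand 22 mm ahead of it and the grasp point (between the pads) lies 3 mm ahead of it (ctrl.tip_reach is the distance from the TCP to the fingertips, in m); z points along the fingers, y is the direction in which the jaws open and shut (so a half turn about z gives the same grasp; the last joint's range is limited). The gripper opens to 94 mm and grips with 3 to 60 N. Pads are 16 mm wide; open, the fingers measure 119 mm over their backs; the gripper's body (75 mm by 177 mm) begins 78 mm behind the grasp point.
Start: joints at [-1.176, 0.3, 1.521, -0, 1.321, -0.067], TCP at [0.245, -0.492, 0.227] pointing down, gripper open.
Joint ranges: [-3.03, 3.03], [-0.79, 2.21], [0.23, 2.52], [-1.04, 4.18], [0, 3.07], [-2.55, 2.55]. Speed limits (rad/s): [2.22, 2.22, 2.57, 3.14, 3.14, 3.14].

### API

Orientations are given as [roll, pitch, yaw] about the fixed x, y, z axes, in that order (R = Rz(yaw) Ry(pitch) Rx(roll)).
In Python, from station import ctrl gives the robot as it stands. The module is installed in compiled form; this text tells all that it offers.
- The arm moves only by the shell command python3 -m creep 'ROWS' [OPENING] [FORCE]. ROWS is a JSON object of lists of equal length, an entry for each row: "xyz": the shift along the tool's x, y, z in mm, a list of three; "spin": the turn about the tool's z in rad. In form: {"xyz": [[tx, ty, tz], ...], "spin": [spin, ...]}. A call has 1 to 5 rows; each row shifts and turns the commanded pose from where the row before left it, along the tool's axes as they then stand; what a row does not reach is not made up. A row lasts 1/8 s, in which the tool goes at most 62.5 mm and 10.7 degrees, less where a joint would pass 70% of its speed; a pose out of reach is approached as far as the arm can. A call with a gripper value outside its range is refused whole. OPENING is the finger opening in mm, from 0 to 94, set as the call begins (- or left out, the last holds). The fingers move at their own pace and stop on an object; FORCE is the grip in N (left out, the last holds). Time passes only in rows, so rows that do not move let the fingers close. It gives the time, the measured TCP pose, the force and the opening at its end, in the units of the state.
- ctrl.get_obs(): the state, without advancing time (a new reading comes with each control period).
- ctrl.camera(name): name is "scene" or "top" or "wrist"; returns the picture (384x512x3 uint8, red, green, blue); there is no depth.
- ctrl.camera_model(name): a dict with "fx", "fy", "cx", "cy" (pixels), "R" (3x3) and "t" (3): a world point X has camera coordinates R X + t. Camera axes: x right, y down, z forward; pixel columns grow to the right and rows downward; lengths in m; the calibration is good to about 2 mm. A picture is of the moment at which its call begins: read the wrist's pose just before it. camera_model takes no time and is no camera call; for the wrist camera it gives the pose at the moment of the call.
- ctrl.hand_in(): hands the job in, once; it reports no verdict.
The state is a dict: "time_s": time; "qpos": joint angles; "joint_vel": joint speeds; "tau": joint torques, N m; "ee_pos": TCP position; "eef_rot": TCP orientation; "force": force on the tool from outside, world axes, zero at the start; "moment": the same for the moment, N m; "grip_width": finger opening in m.
Only numpy, scipy, OpenCV 4.12 (cv2) and the standard library are available. Lean on these libraries where they do the work, as an engineer would, in place of code of your own. Each camera call takes 0.05 s, during which the arm holds its last target.

## Working session

There is one attempt and no reset: what is moved stays moved. The work goes in short steps, Python scripts to look and compute and a shell command to move; the robot and the scene stay as the last step left them, time stands still between calls to the robot, and variables do not carry over. Pictures are saved under pics/ and viewed, and the job is handed in when it is done.

```bash
mkdir -p pics
python3 - <<'E'
from station import ctrl
import cv2
o=ctrl.get_obs();print(o, ctrl.tip_reach)
for n in ["scene","top","wrist"]:
    m=ctrl.camera_model(n);print(n,m)
    cv2.imwrite(f"pics/{n}0.png",ctrl.camera(n)[:,:,::-1])
E
```

```text
{'time_s': 0.0, 'qpos': array([-1.17562909e+00,  3.00448099e-01,  1.52156719e+00,  5.84210570e-06,
        1.32071484e+00, -6.66408851e-02]), 'joint_vel': array([ 0.00222882, -0.00087948, -0.00059024, -0.00107986, -0.00081999,
        0.00083764]), 'tau': array([-3.78014665e-04, -5.31809378e+01, -3.52739060e+01,  7.07588461e-02,
        2.43675703e-02, -5.70044585e-05]), 'ee_pos': array([ 0.24494964, -0.49217907,  0.22690481]), 'eef_rot': array([-3.14045808e+00, -8.13922545e-05,  4.61806625e-01]), 'force': array([ 0.39515649, -0.19181998,  0.35144708]), 'moment': array([-0.00483381,  0.03230065, -0.06079121]), 'grip_width': 0.0938717027319138} 0.022
scene {'fx': 496.53446828433, 'fy': 496.53446828433, 'cx': 259.8845722912782, 'cy': 190.1161659685754, 'R': array([[ 0.70918494,  0.70491375,  0.01238243],
       [ 0.4238369 , -0.41223833, -0.80648735],
       [-0.56339951,  0.57719681, -0.59112168]]), 't': array([-0.40930577, -0.19601125,  1.62513389])}
top {'fx': 382.3658698237898, 'fy': 382.3658698237898, 'cx': 257.1523793535703, 'cy': 195.5232810823204, 'R': array([[-0.01412771, -0.99989898,  0.00156445],
       [-0.97648058,  0.01346015, -0.21518481],
       [ 0.21514202, -0.00456772, -0.97657209]]), 't': array([0.01609049, 0.55319557, 0.80466639])}
wrist {'fx': 279.58741284282377, 'fy': 279.58741284282377, 'cx': 259.77109319069524, 'cy': 192.85575134283496, 'R': array([[ 4.46097159e-01, -8.94984355e-01, -5.73223202e-04],
       [-8.59679724e-01, -4.28677814e-01,  2.77823873e-01],
       [-2.48893748e-01, -1.23443652e-01, -9.60631858e-01]]), 't': array([-0.54977532, -0.02850797,  0.39143214])}
```

View pics/scene0.png

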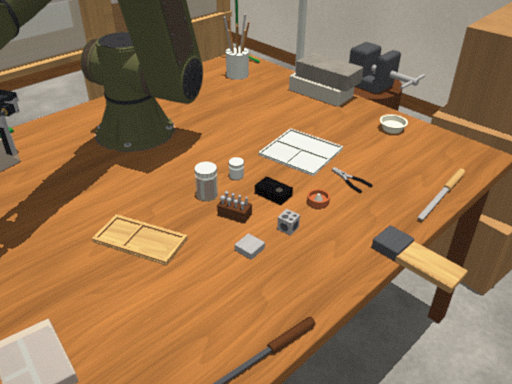

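View pics/top0.png

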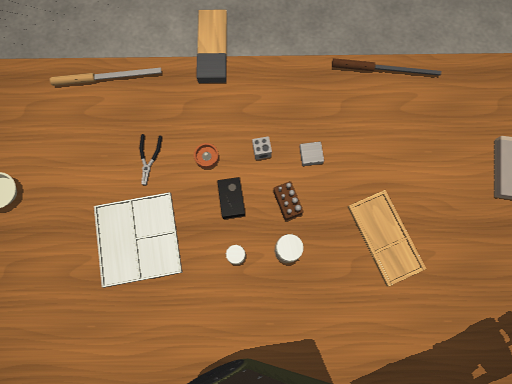

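View pics/wrist0.png

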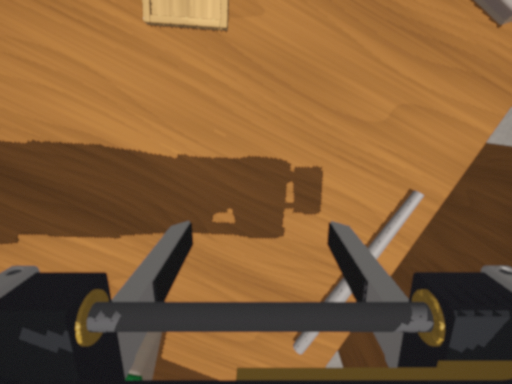

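The scene shows every item on the bench. In the top view (up = +x, left = +y) the metal tray is near px (138,240), the wooden tray (387,238), charcoal (231,198), dish (207,156), small jar (236,255), punch set (288,200), doming block (262,148) and bench block (312,153). Next I enlarge it to take corner positions.

Run:
```python
import cv2
a=cv2.imread("pics/top0.png")
def s(n,x0,y0,x1,y1,k): cv2.imwrite(f"pics/{n}.png",cv2.resize(a[y0:y1,x0:x1],None,fx=k,fy=k,interpolation=cv2.INTER_CUBIC))
s("z1",180,125,340,275,4-.01)
s("z2",85,185,190,295,5)
s("z3",340,185,435,290,5)
```

```text
(no output)
```

View pics/z1.png

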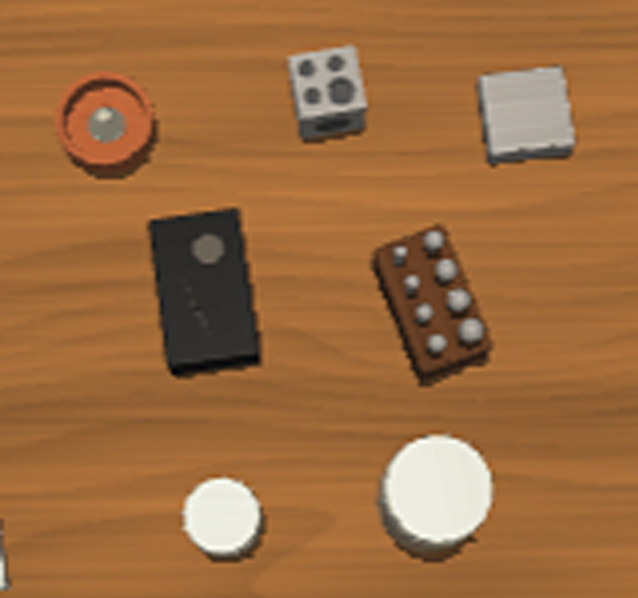

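View pics/z2.png

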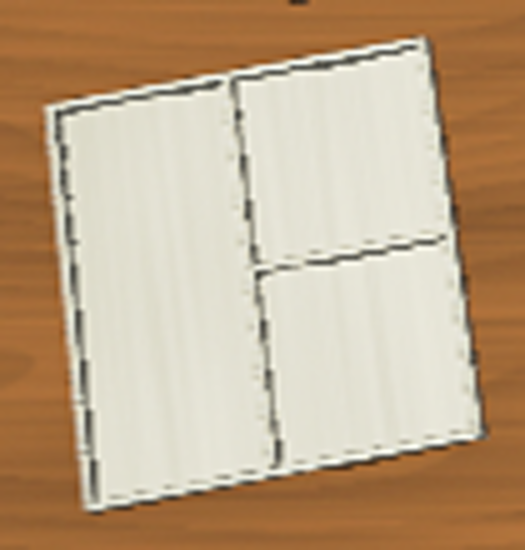

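View pics/z3.png

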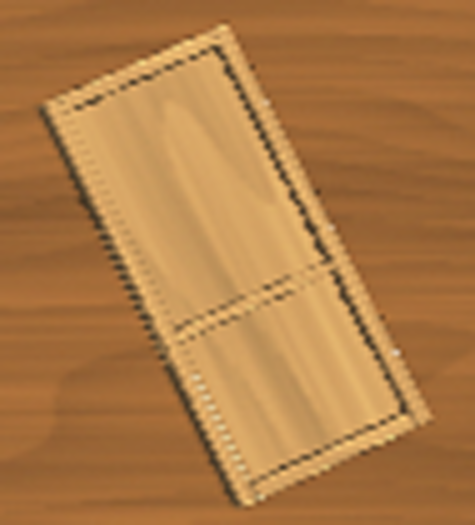

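The zooms show clear corners: in z1 the charcoal top at (150,222),(238,208),(260,358),(172,370), doming top at (289,57),(355,46),(367,104),(300,121), punch top at (375,258),(440,227),(490,345),(422,375), dish rim centre (106,120), lid centre (223,516). Tray corners are clean in z2/z3. I'll cast them onto their planes, with the scene view as a cross-check.

```bash
cat > h.py <<'E'
import numpy as np
from station import ctrl
def ray(m,px,z):
    d=np.array([(px[0]-m["cx"])/m["fx"],(px[1]-m["cy"])/m["fy"],1.])
    R=np.array(m["R"]);t=np.array(m["t"]);c=-R.T@t;w=R.T@d
    return c+w*(z-c[2])/w[2]
def proj(m,X):
    p=np.array(m["R"])@X+m["t"];return np.array([m["cx"]+m["fx"]*p[0]/p[2],m["cy"]+m["fy"]*p[1]/p[2]])
E
cat > m.py <<'E'
from h import *
m=ctrl.camera_model("top")
def quad(n,pts,off,k,z):
    P=np.array([ray(m,((u+.5)/k-.5+off[0],(v+.5)/k-.5+off[1]),z) for u,v in pts])[:,:2]
    c=P.mean(0);e=[P[(i+1)%len(P)]-P[i] for i in range(len(P))]
    print(n,"c",(c*1e3).round(1),"len",[round(np.linalg.norm(v)*1e3,1) for v in e],"ang",[round(np.degrees(np.arctan2(v[1],v[0])),1) for v in e])
A=((180,125),3.99)
quad("charcoal",[(150,221),(238,209),(260,357),(171,368)],*A,.030)
quad("dome",[(288,57),(355,46),(367,108),(300,122)],*A,.040)
quad("punch",[(374,258),(440,227),(491,346),(422,376)],*A,.036)
quad("bench",[(478,76),(562,67),(574,147),(489,155)],*A,.020)
quad("dish",[(60,120),(106,76),(154,121),(106,165)],*A,.024)
quad("jar",[(183,517),(223,478),(262,517),(223,555)],*A,.052)
quad("big",[(384,490),(438,435),(493,490),(438,545)],*A,.090)
quad("stray",[(46,104),(427,38),(487,436),(87,511)],(85,185),5,.012)
quad("dtray",[(41,105),(228,25),(432,420),(245,503)],(340,185),5,.014)
E
python3 m.py
```

```text
charcoal c [557.8  69.7] len [np.float64(52.6), np.float64(90.0), np.float64(52.0), np.float64(89.2)] ang [np.float64(-82.7), np.float64(-172.1), np.float64(96.3), np.float64(8.3)]
dome c [679.9  -4.3] len [np.float64(40.9), np.float64(39.7), np.float64(40.8), np.float64(41.5)] ang [np.float64(-80.9), np.float64(-170.8), np.float64(101.6), np.float64(9.3)]
punch c [546.8 -62.7] len [np.float64(43.3), np.float64(76.4), np.float64(43.8), np.float64(74.8)] ang [np.float64(-65.1), np.float64(-159.2), np.float64(112.8), np.float64(20.3)]
bench c [ 667.6 -125.1] len [np.float64(52.0), np.float64(51.5), np.float64(51.9), np.float64(50.8)] ang [np.float64(-84.3), np.float64(-174.7), np.float64(94.8), np.float64(5.4)]
dish c [663.8 129.5] len [np.float64(39.0), np.float64(41.4), np.float64(39.6), np.float64(40.3)] ang [np.float64(-44.7), np.float64(-134.7), np.float64(133.7), np.float64(44.5)]
jar c [423.3  58.1] len [np.float64(30.7), np.float64(30.7), np.float64(29.8), np.float64(30.5)] ang [np.float64(-46.3), np.float64(-135.3), np.float64(133.4), np.float64(46.4)]
big c [433.3 -58.4] len [np.float64(41.4), np.float64(41.0), np.float64(41.4), np.float64(40.3)] ang [np.float64(-45.8), np.float64(-136.4), np.float64(133.3), np.float64(43.5)]
stray c [466.1 289.8] len [np.float64(182.3), np.float64(190.5), np.float64(183.2), np.float64(191.5)] ang [np.float64(-80.6), np.float64(-169.7), np.float64(99.7), np.float64(10.0)]
dtray c [ 461.9 -292.2] len [np.float64(99.6), np.float64(202.4), np.float64(95.9), np.float64(201.9)] ang [np.float64(-67.7), np.float64(-157.5), np.float64(111.9), np.float64(23.5)]
```

```bash
cat > g.py <<'E'
import sys
from h import *
# usage: g.py x y z yawdeg (mm): spin first, then shift in tool axes after spin
def go(x,y,z,yaw):
    o=ctrl.get_obs();p=o["ee_pos"]*1e3;r=o["eef_rot"][2]
    w=np.radians(yaw);s=-(w-r);s=(s+np.pi/2)%np.pi-np.pi/2 if abs(s)>np.pi else s
    d=np.array([x,y,z])-p;c,n=np.cos(w),np.sin(w)
    print("t",round(o["time_s"],2),"p",p.round(1),"yaw",round(np.degrees(r),2),"F",o["force"].round(1),"gw",round(o["grip_width"]*1e3,1))
    print("spin",round(s,4),"then shift",[round(v,1) for v in (d[0]*c+d[1]*n,d[0]*n-d[1]*c,-d[2])])
if __name__=="__main__": go(*map(float,sys.argv[1:5]))
E
python3 g.py 558 69.5 180 7.4
python3 -c "
from h import *
m=ctrl.camera_model('wrist');print(-m['R'].T@m['t'],m['R'].T[:,2])"
```

```text
t 0.15 p [ 245.  -492.2  227. ] yaw 26.46 F [-1.  -0.3  0.3] gw 93.5
spin 0.3326 then shift [np.float64(382.7), np.float64(-516.7), np.float64(47.0)]
[ 0.31817418 -0.45594975  0.38370538] [-0.24883233 -0.12358897 -0.96062909]
```

```bash
python3 -m creep '{"xyz":[[0,0,0],[0,0,0],[20,-28,0],[28,-37,0],[28,-37,0]],"spin":[0.166,0.166,0,0,0]}' 75; python3 g.py 558 69.5 180 7.4
```

```text
time_s: 0.78
ee_pos: [0.3076, -0.3801, 0.2272]
eef_rot: [-3.141, 0.0, 0.129]
force: [0.2, -0.2, 0.7]
grip_width: 0.0748
t 0.78 p [ 307.6 -380.1  227.2] yaw 7.41 F [ 0.2 -0.2  0.7] gw 74.8
spin 0.0001 then shift [np.float64(306.2), np.float64(-413.6), np.float64(47.2)]
```

```bash
python3 -m creep '{"xyz":[[29,-39,4],[29,-39,4],[29,-39,4],[29,-39,4],[29,-39,4]],"spin":[0,0,0,0,0]}' ; python3 g.py 558 69.5 180 7.4
```

```text
time_s: 1.4
ee_pos: [0.4263, -0.1678, 0.2073]
eef_rot: [3.142, 0.0, 0.13]
force: [0.1, -0.5, 0.5]
grip_width: 0.0749
t 1.4 p [ 426.3 -167.8  207.3] yaw 7.43 F [ 0.1 -0.5  0.5] gw 74.9
spin 0.0006 then shift [np.float64(161.2), np.float64(-218.3), np.float64(27.3)]
```

```bash
python3 -m creep '{"xyz":[[32,-44,5],[32,-44,5],[32,-44,5],[32,-44,6],[32,-42,6]],"spin":[0,0,0,0,0]}' ; python3 g.py 558 69.5 180 7.4
python3 - <<'E'
from h import *
import cv2
m=ctrl.camera_model("wrist")
a=ctrl.camera("wrist")[:,:,::-1].copy();cv2.imwrite("pics/w1.png",a)
c,s=np.cos(np.radians(7.4)),np.sin(np.radians(7.4))
for X,Y in [(45,27.5),(45,-27.5),(-45,27.5),(-45,-27.5)]:
    print(proj(m,np.array([.5578+(X*c-Y*s)/1e3,.0697+(X*s+Y*c)/1e3,.03])).round(0))
E
```

```text
time_s: 2.02
ee_pos: [0.5568, 0.0694, 0.1801]
eef_rot: [-3.142, 0.0, 0.13]
force: [0.5, -0.1, 0.6]
grip_width: 0.075
t 2.02 p [556.8  69.4 180.1] yaw 7.45 F [ 0.5 -0.1  0.6] gw 75.0
spin 0.0008 then shift [np.float64(1.2), np.float64(0.0), np.float64(0.1)]
[234. 146.]
[285. 146.]
[236. 223.]
[283. 223.]
```

View pics/w1.png

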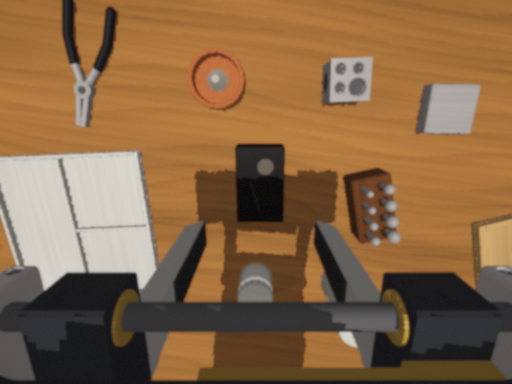

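Wrist view agrees within about 1 px: the charcoal top spans (236,145)–(284,222). Going down on it.

```bash
python3 -m creep '{"xyz":[[1,0,40],[0,0,45],[0,0,40],[0,0,15],[0,0,6]],"spin":[0,0,0,0,0]}' ; python3 g.py 558 69.5 34 7.4
```

```text
time_s: 2.7
ee_pos: [0.5574, 0.0677, 0.0345]
eef_rot: [3.142, 0.0, 0.13]
force: [0.3, 0.9, 0.1]
grip_width: 0.075
t 2.7 p [557.4  67.7  34.5] yaw 7.43 F [0.3 0.9 0.1] gw 75.0
spin 0.0006 then shift [np.float64(0.9), np.float64(-1.7), np.float64(0.5)]
```

```bash
python3 -m creep '{"xyz":[[0,0,0],[0,0,0],[0,0,0],[0,0,0],[0,0,0]],"spin":[0,0,0,0,0]}' 45 12; python3 g.py 558 69.5 34 7.4
```

```text
time_s: 3.32
ee_pos: [0.5578, 0.0678, 0.0356]
eef_rot: [3.141, -0.002, 0.13]
force: [-2.3, -0.4, 7.5]
grip_width: 0.0552
t 3.33 p [557.8  67.8  35.6] yaw 7.44 F [-2.3 -0.4  7.5] gw 55.2
spin 0.0007 then shift [np.float64(0.5), np.float64(-1.7), np.float64(1.6)]
```

```bash
python3 -m creep '{"xyz":[[0,0,-10],[0,0,-30],[0,0,-45],[0,0,-30],[0,0,0]],"spin":[0,0,0,0,-0.044]}' - 15; python3 g.py 458 336 150 9.9
```

```text
time_s: 3.95
ee_pos: [0.5581, 0.0678, 0.1528]
eef_rot: [3.141, -0.005, 0.175]
force: [0.1, 0.0, -0.4]
grip_width: 0.0548
t 3.95 p [558.1  67.8 152.8] yaw 10.01 F [ 0.1  0.  -0.4] gw 54.8
spin 0.0019 then shift [np.float64(-52.5), np.float64(-281.4), np.float64(2.8)]
```

```bash
python3 -m creep '{"xyz":[[-4,-20,0],[-8,-42,0],[-8,-45,0],[-8,-45,0],[-8,-45,0]],"spin":[0,0,0,0,0]}'; python3 g.py 458 336 150 9.9
```

```text
time_s: 4.58
ee_pos: [0.486, 0.2577, 0.1494]
eef_rot: [-3.142, 0.001, 0.173]
force: [0.3, -0.4, -0.8]
grip_width: 0.0553
t 4.58 p [486.  257.7 149.4] yaw 9.92 F [ 0.3 -0.4 -0.8] gw 55.3
spin 0.0004 then shift [np.float64(-14.2), np.float64(-82.0), np.float64(-0.6)]
```

```bash
python3 -m creep '{"xyz":[[-8,-40,0],[-6,-32,0],[-2,-10,0],[0,0,0],[0,0,0]],"spin":[0,0,0,0,0]}'; python3 g.py 458 336 150 9.9
python3 - <<'E'
from h import *
import cv2
cv2.imwrite("pics/w2.png",ctrl.camera("wrist")[:,:,::-1])
m=ctrl.camera_model("wrist")
c,s=np.cos(np.radians(9.9)),np.sin(np.radians(9.9))
for X,Y in [(96,91),(96,-91),(96,5),(0,5)]:
    print(proj(m,np.array([.4661+(X*c-Y*s)/1e3,.2898+(X*s+Y*c)/1e3,.012])).round(0))
E
```

```text
time_s: 5.2
ee_pos: [0.458, 0.3328, 0.1494]
eef_rot: [3.141, 0.0, 0.173]
force: [0.7, -0.7, -0.1]
grip_width: 0.0551
t 5.2 p [458.  332.8 149.4] yaw 9.9 F [ 0.7 -0.7 -0.1] gw 55.1
spin -0.0 then shift [np.float64(0.6), np.float64(-3.2), np.float64(-0.6)]
[212.  96.]
[395.  96.]
[299.  96.]
[295. 189.]
```

View pics/w2.png

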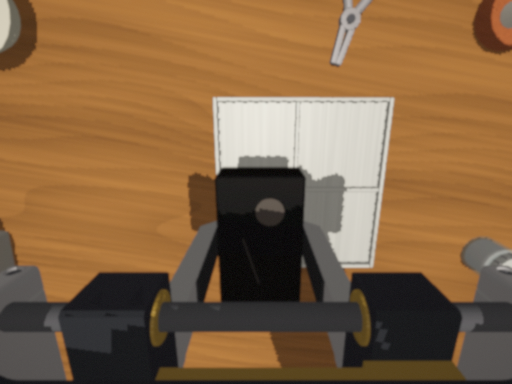

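The tray's front edge shows at (213,97)–(394,97), as predicted to 1–2 px. The charcoal is held square to it. Lowering.

```bash
python3 -m creep '{"xyz":[[0.5,-3,15],[0,0,40],[0,0,33],[0,0,12],[0,0,4]],"spin":[0,0,0,0,0]}'; python3 g.py 458 336 39 9.9
```

```text
time_s: 5.88
ee_pos: [0.4578, 0.3365, 0.0451]
eef_rot: [3.141, 0.0, 0.174]
force: [0.4, -0.4, 0.2]
grip_width: 0.0551
t 5.88 p [457.8 336.5  45.1] yaw 9.94 F [ 0.4 -0.4  0.2] gw 55.1
spin 0.0007 then shift [np.float64(0.1), np.float64(0.5), np.float64(6.1)]
```

```bash
python3 -m creep '{"xyz":[[0,-0.5,2],[0,0,1.5],[0,0,1],[0,0,0],[0,0,0]],"spin":[0,0,0,0,0]}'; python3 g.py 458 336 39 9.9
```

```text
time_s: 6.5
ee_pos: [0.4577, 0.3371, 0.0411]
eef_rot: [-3.141, -0.0, 0.174]
force: [0.2, -0.0, -0.9]
grip_width: 0.0547
t 6.5 p [457.7 337.1  41.1] yaw 9.96 F [ 0.2 -0.  -0.9] gw 54.7
spin 0.001 then shift [np.float64(0.1), np.float64(1.1), np.float64(2.1)]
```

```bash
python3 -m creep '{"xyz":[[0,0.5,0.8],[0,0.5,0.6],[0,0,0],[0,0,0]],"spin":[0,0,0,0]}'; python3 g.py 458 336 39 9.9
```

```text
time_s: 7.0
ee_pos: [0.4578, 0.3361, 0.0396]
eef_rot: [-3.142, -0.0, 0.174]
force: [-0.7, 0.5, 0.5]
grip_width: 0.055
t 7.0 p [457.8 336.1  39.6] yaw 9.96 F [-0.7  0.5  0.5] gw 55.0
spin 0.001 then shift [np.float64(0.1), np.float64(0.1), np.float64(0.6)]
```

```bash
python3 -m creep '{"xyz":[[0,0,0.7],[0,0,0]],"spin":[0,0]}'; python3 -m creep '{"xyz":[[0,0,0.7],[0,0,0]],"spin":[0,0]}'
```

```text
time_s: 7.25
ee_pos: [0.4578, 0.3361, 0.0396]
eef_rot: [-3.142, -0.0, 0.174]
force: [-4.5, -2.1, 10.3]
grip_width: 0.0548
time_s: 7.5
ee_pos: [0.458, 0.3361, 0.0394]
eef_rot: [-3.142, -0.001, 0.174]
force: [-6.5, -3.4, 16.5]
grip_width: 0.055
```

Contact at 39.6. I back off the overdrive a little and release.

```bash
python3 -m creep '{"xyz":[[0,0,-1],[0,0,0]],"spin":[0,0]}';python3 -m creep '{"xyz":[[0,0,0],[0,0,0],[0,0,0]],"spin":[0,0,0]}' 62; python3 -m creep '{"xyz":[[0,0,-5],[0,0,-30],[0,0,-45],[0,0,-40],[0,0,0]],"spin":[0,0,0,0,0]}' 80
python3 - <<'E'
from h import *
import cv2
cv2.imwrite("pics/w3.png",ctrl.camera("wrist")[:,:,::-1])
E
python3 g.py 664 129.5 150 -30
```

```text
time_s: 7.75
ee_pos: [0.4579, 0.3361, 0.0395]
eef_rot: [-3.142, -0.0, 0.174]
force: [-2.1, -1.5, 6.2]
grip_width: 0.0548
time_s: 8.12
ee_pos: [0.4577, 0.3361, 0.039]
eef_rot: [3.141, 0.0, 0.174]
force: [-0.2, 0.2, 0.7]
grip_width: 0.0618
time_s: 8.75
ee_pos: [0.4588, 0.3368, 0.1625]
eef_rot: [-3.139, -0.005, 0.174]
force: [-0.6, 0.2, -0.7]
grip_width: 0.0802
t 8.8 p [458.1 336.3 160.3] yaw 9.96 F [ 0.5  0.1 -0.8] gw 80.2
spin 0.6974 then shift [np.float64(281.7), np.float64(76.1), np.float64(10.3)]
```

View pics/w3.png

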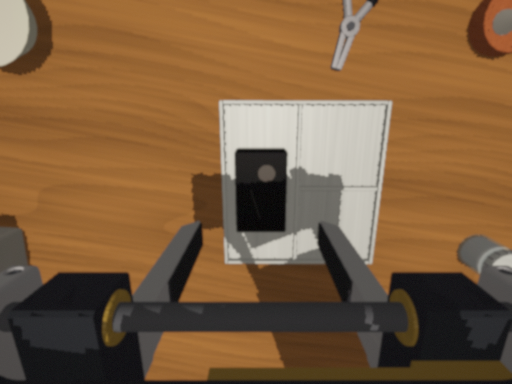

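Charcoal lies flat and centred in the long bay, (236,149)–(287,231). Next, the dish.

```bash
python3 g.py 664 129.5 130 9.96
```

```text
t 8.8 p [458.1 336.3 160.3] yaw 9.96 F [ 0.5  0.1 -0.8] gw 80.2
spin -0.0 then shift [np.float64(167.1), np.float64(239.3), np.float64(30.3)]
```

```bash
python3 -m creep '{"xyz":[[13,19,0],[26,38,0],[28,40,0],[28,40,0],[28,40,8]],"spin":[0,0,0,0,0]}' 84; python3 -m creep '{"xyz":[[25,36,11],[15,20,11],[4,6,0],[0,0,0]],"spin":[0,0,0,0]}';python3 g.py 664 129.5 130 9.96
python3 - <<'E'
from h import *
import cv2
cv2.imwrite("pics/w4.png",ctrl.camera("wrist")[:,:,::-1])
m=ctrl.camera_model("wrist")
for a in range(4):
    print(proj(m,np.array([.6638+.03*np.cos(a*1.5708),.1295+.03*np.sin(a*1.5708),.024])).round(0))
E
```

```text
time_s: 9.43
ee_pos: [0.6102, 0.1817, 0.1499]
eef_rot: [3.142, 0.001, 0.174]
force: [0.5, -0.6, 0.8]
grip_width: 0.084
time_s: 9.93
ee_pos: [0.6632, 0.1298, 0.1287]
eef_rot: [-3.141, 0.001, 0.174]
force: [-0.0, 0.4, 0.5]
grip_width: 0.0838
t 9.93 p [663.2 129.8 128.7] yaw 9.95 F [-0.   0.4  0.5] gw 83.8
spin -0.0001 then shift [np.float64(0.7), np.float64(0.5), np.float64(-1.3)]
[266. 168.]
[230. 193.]
[256. 226.]
[291. 203.]
```

View pics/w4.png

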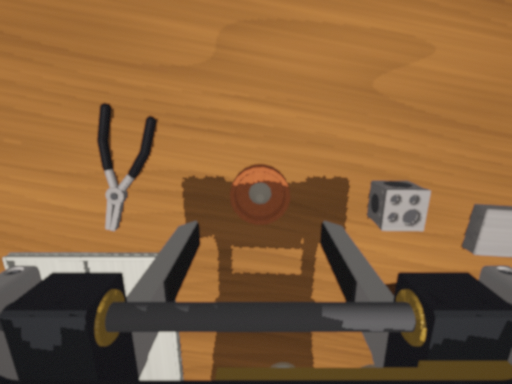

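```bash
cat > blob.py <<'E'
from h import *
import cv2,sys
def dish(path,m,z):
    a=cv2.imread(path);h=cv2.cvtColor(a,cv2.COLOR_BGR2HSV)
    k=((h[...,0]<11)&(h[...,1]>140)&(h[...,2]>60)).astype(np.uint8)
    k=cv2.morphologyEx(k,cv2.MORPH_OPEN,np.ones((3,3)))
    cs,_=cv2.findContours(k,cv2.RETR_EXTERNAL,cv2.CHAIN_APPROX_NONE)
    for c in sorted(cs,key=cv2.contourArea)[-3:]:
        if cv2.contourArea(c)<200: continue
        P=np.array([ray(m,p[0],z)[:2] for p in c])*1e3
        print(cv2.contourArea(c),cv2.boundingRect(c),"bbox mid",((P.min(0)+P.max(0))/2).round(1),"size",np.ptp(P,axis=0).round(1))
if __name__=="__main__":
    dish("pics/top0.png",ctrl.camera_model("top"),.024)
    dish("pics/w4.png",ctrl.camera_model("wrist"),.024)
E
python3 blob.py
```

```text
439.0 (194, 143, 24, 25) bbox mid [663.4 131.5] size [61.  55.8]
1453.0 (231, 181, 59, 43) bbox mid [659.7 130.9] size [45.4 57.3]
```

```bash
python3 - <<'E'
from h import *
m=ctrl.camera_model("wrist")
for p in [(260,165),(232,190),(288,190),(260,192)]:
    print(p,(ray(m,p,.024)*1e3).round(1))
print((ray(m,(260,192),.028)*1e3).round(1),(ray(m,(260,193),.020)*1e3).round(1))
t=ctrl.camera_model("top");A=lambda u,v:((u+.5)/3.99-.5+180,(v+.5)/3.99-.5+125)
print((ray(t,A(106,118),.027)*1e3).round(1))
E
python3 -c "
import cv2
a=cv2.imread('pics/w4.png')[130:250,200:320];cv2.imwrite('pics/w4z.png',cv2.resize(a,None,fx=5,fy=5,interpolation=cv2.INTER_CUBIC))"
```

```text
(260, 165) [696.1 135.9  24. ]
(232, 190) [667.1 158.4  24. ]
(288, 190) [676.6 104.8  24. ]
(260, 192) [669.8 131.3  24. ]
[671.  131.5  28. ] [667.7 130.9  20. ]
[664.2 129.5  27. ]
```

View pics/w4z.png

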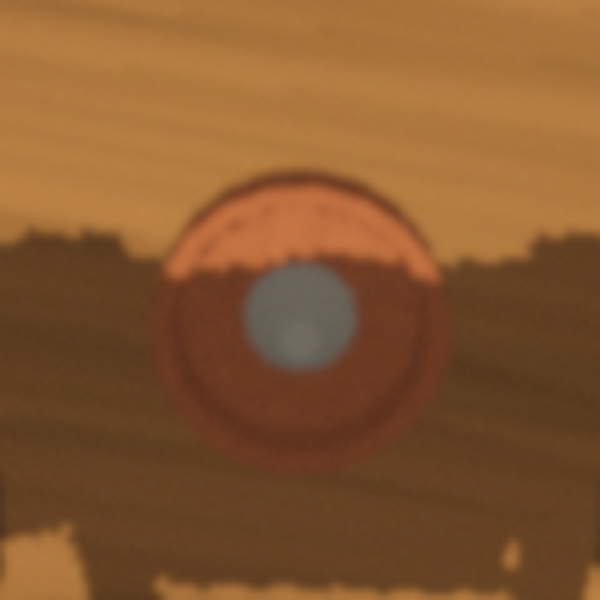

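Dish silhouette centre is at about (260,195), 1–2 mm farther ahead than the top-view estimate. I use x = 665 and descend.

```bash
python3 g.py 665 130 33 9.96; python3 -m creep '{"xyz":[[2,0.5,30],[0,0,35],[0,0,20],[0,0,8],[0,0,2.5]],"spin":[0,0,0,0,0]}';python3 g.py 665 130 33 9.96
```

```text
t 9.97 p [663.1 130.3 129.2] yaw 9.99 F [-0.4  0.5  0.2] gw 83.9
spin 0.0005 then shift [np.float64(1.8), np.float64(0.6), np.float64(96.2)]
time_s: 10.6
ee_pos: [0.6659, 0.1297, 0.0343]
eef_rot: [3.142, -0.001, 0.174]
force: [-0.4, 0.1, 0.3]
grip_width: 0.0843
t 10.6 p [665.9 129.7  34.3] yaw 9.97 F [-0.4  0.1  0.3] gw 84.3
spin 0.0002 then shift [np.float64(-0.9), np.float64(-0.5), np.float64(1.3)]
```

```bash
python3 -m creep '{"xyz":[[0,0,0.5],[0,0,0],[0,0,0],[0,0,0],[0,0,0]],"spin":[0,0,0,0,0]}' 48 12; python3 g.py 665 130 33 9.96; python3 -m creep '{"xyz":[[0,0,-5],[0,0,-20],[0,0,-40],[0,0,-30],[0,0,0]],"spin":[0,0,0,0,0]}' - 15; python3 g.py 519.6 256.5 129 9.9
```

```text
time_s: 11.22
ee_pos: [0.6659, 0.1294, 0.0337]
eef_rot: [3.142, -0.001, 0.174]
force: [-0.4, 0.0, 4.8]
grip_width: 0.0606
t 11.22 p [665.9 129.4  33.7] yaw 9.96 F [-0.4  0.   4.8] gw 60.6
spin -0.0001 then shift [np.float64(-0.8), np.float64(-0.7), np.float64(0.7)]
time_s: 11.85
ee_pos: [0.6667, 0.1296, 0.1317]
eef_rot: [3.141, -0.005, 0.174]
force: [-0.3, -0.2, -1.2]
grip_width: 0.06
t 11.85 p [666.7 129.6 131.7] yaw 9.96 F [-0.3 -0.2 -1.2] gw 60.0
spin 0.001 then shift [np.float64(-123.1), np.float64(-150.3), np.float64(2.7)]
```

```bash
python3 -m creep '{"xyz":[[-14,-17,0],[-27,-33,0],[-30,-37,0],[-30,-37,0],[-15,-19,0]],"spin":[0,0,0,0,0]}'; python3 -m creep '{"xyz":[[-6,-7,0],[0,0,0],[0,0,0]],"spin":[0,0,0]}'; python3 g.py 519.6 256.5 38 9.9
python3 - <<'E'
from h import *
import cv2
cv2.imwrite("pics/w5.png",ctrl.camera("wrist")[:,:,::-1])
E
```

```text
time_s: 12.48
ee_pos: [0.5248, 0.2513, 0.1274]
eef_rot: [3.141, 0.001, 0.175]
force: [0.3, -0.1, -0.9]
grip_width: 0.0597
time_s: 12.85
ee_pos: [0.5203, 0.2553, 0.128]
eef_rot: [3.141, -0.0, 0.173]
force: [-0.3, 0.0, -1.5]
grip_width: 0.0598
t 12.85 p [520.3 255.3 128. ] yaw 9.9 F [-0.3  0.  -1.5] gw 59.8
spin -0.0001 then shift [np.float64(-0.5), np.float64(-1.3), np.float64(90.0)]
```

View pics/w5.png

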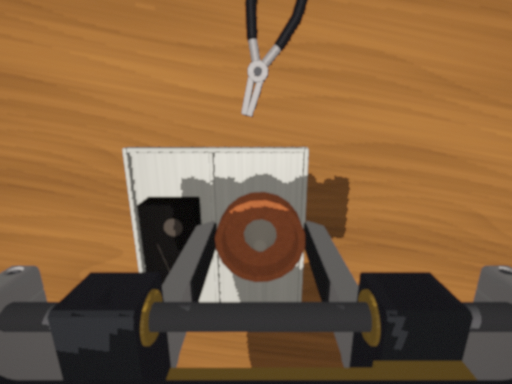

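Dish is held level over the front square bay ((213–307, 148) is that bay's far edge). Lowering it.

```bash
python3 -m creep '{"xyz":[[-0.5,-1,20],[0,0,35],[0,0,22],[0,0,7],[0,0,2]],"spin":[0,0,0,0,0]}'; python3 -m creep '{"xyz":[[0,0,1.5],[0,0,0.8],[0,0,0.6],[0,0,0]],"spin":[0,0,0,0]}';python3 g.py 519.6 256.5 38 9.9
```

```text
time_s: 13.52
ee_pos: [0.5193, 0.2568, 0.0424]
eef_rot: [-3.142, -0.0, 0.173]
force: [-0.0, 1.1, -1.4]
grip_width: 0.0601
time_s: 14.02
ee_pos: [0.5189, 0.257, 0.0394]
eef_rot: [-3.142, -0.0, 0.174]
force: [0.9, -0.4, -1.9]
grip_width: 0.0602
t 14.03 p [518.9 257.   39.4] yaw 9.96 F [ 0.9 -0.4 -1.9] gw 60.2
spin 0.001 then shift [np.float64(0.6), np.float64(0.6), np.float64(1.4)]
```

```bash
python3 -m creep '{"xyz":[[0.5,0,0.8],[0,0,0.5],[0,0,0]],"spin":[0,0,0]}'; python3 -m creep '{"xyz":[[0,0,0.4],[0,0,0]],"spin":[0,0]}'; python3 -m creep '{"xyz":[[0,0,0.4],[0,0,0]],"spin":[0,0]}'
```

```text
time_s: 14.4
ee_pos: [0.5193, 0.257, 0.0379]
eef_rot: [-3.142, 0.0, 0.174]
force: [0.4, -0.4, -1.4]
grip_width: 0.06
time_s: 14.65
ee_pos: [0.5194, 0.257, 0.0378]
eef_rot: [-3.142, -0.0, 0.174]
force: [-1.2, -1.8, 2.9]
grip_width: 0.0607
time_s: 14.9
ee_pos: [0.5194, 0.2571, 0.0377]
eef_rot: [-3.142, -0.0, 0.174]
force: [-3.0, -1.9, 7.8]
grip_width: 0.06
```

Contact at the expected height. Release, then go for the jar.

```bash
python3 -m creep '{"xyz":[[0,0,-0.4],[0,0,0],[0,0,0],[0,0,0]],"spin":[0,0,0,0]}' 69; python3 -m creep '{"xyz":[[0,0,-5],[0,0,-25],[0,0,-45],[0,0,-40],[0,0,0]],"spin":[0,0,0,0,0]}' -
python3 - <<'E'
from h import *
import cv2
cv2.imwrite("pics/w6.png",ctrl.camera("wrist")[:,:,::-1])
E
python3 g.py 423.3 58.1 150 9.96
```

```text
time_s: 15.4
ee_pos: [0.5194, 0.2571, 0.0375]
eef_rot: [3.142, 0.0, 0.174]
force: [0.9, -0.8, 0.1]
grip_width: 0.0692
time_s: 16.02
ee_pos: [0.5205, 0.2576, 0.156]
eef_rot: [-3.14, -0.006, 0.174]
force: [0.4, -0.3, -1.2]
grip_width: 0.069
t 16.07 p [519.7 257.2 153.7] yaw 9.96 F [-0.3 -0.8 -0.8] gw 68.9
spin -0.0 then shift [np.float64(-129.4), np.float64(179.4), np.float64(3.7)]
```

View pics/w6.png

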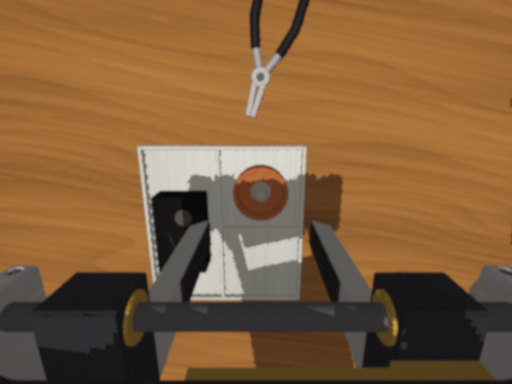

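Dish sits flat in the front square bay, centred near (260,192). To the jar.

```bash
python3 -m creep '{"xyz":[[-13,18,0],[-26,37,0],[-30,41,0],[-30,41,0],[-20,28,3]],"spin":[0,0,0,0,0]}'; python3 -m creep '{"xyz":[[-8,11,0],[-2.4,3.4,0],[0,0,0]],"spin":[0,0,0]}'; python3 g.py 423.3 58.1 38 9.96
python3 - <<'E'
from h import *
import cv2
cv2.imwrite("pics/w7.png",ctrl.camera("wrist")[:,:,::-1])
m=ctrl.camera_model("wrist")
for a in range(4):
    print(proj(m,np.array([.4233+.021*np.cos(a*1.5708+.174),.0581+.021*np.sin(a*1.5708+.174),.052])).round(0))
E
```

```text
time_s: 16.7
ee_pos: [0.4292, 0.0725, 0.1485]
eef_rot: [-3.141, 0.002, 0.173]
force: [0.6, -0.6, -0.1]
grip_width: 0.0692
time_s: 17.08
ee_pos: [0.4232, 0.0584, 0.1494]
eef_rot: [-3.141, 0.0, 0.174]
force: [-0.0, 0.2, 0.7]
grip_width: 0.0693
t 17.07 p [423.2  58.4 149.4] yaw 9.98 F [-0.   0.2  0.7] gw 69.3
spin 0.0003 then shift [np.float64(0.0), np.float64(0.3), np.float64(111.4)]
[260. 180.]
[238. 201.]
[260. 222.]
[282. 201.]
```

View pics/w7.png

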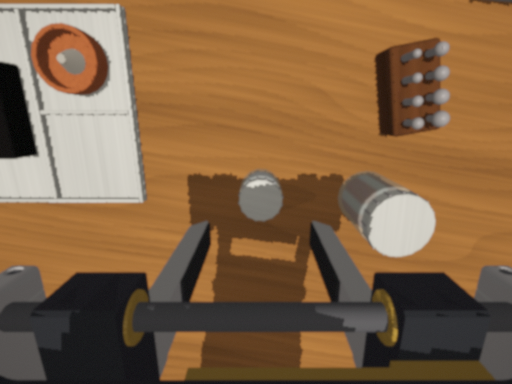

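Lid at (239–282, 178–221), matching the prediction within 1–2 px. Descending.

```bash
python3 -m creep '{"xyz":[[0.5,0,30],[0,0,40],[0,0,28],[0,0,10],[0,0,4]],"spin":[0,0,0,0,0]}';python3 -m creep '{"xyz":[[0,0,1],[0,0,0],[0,0,0],[0,0,0],[0,0,0]],"spin":[0,0,0,0,0]}' 34 12; python3 g.py 423.3 58.1 37 9.96; python3 -m creep '{"xyz":[[0,0,-5],[0,0,-25],[0,0,-45],[0,0,-40],[0,0,0]],"spin":[0,0,0,0,0]}' - 15; python3 g.py 427 240.3 150 9.9
```

```text
time_s: 17.75
ee_pos: [0.4237, 0.0584, 0.0376]
eef_rot: [-3.142, 0.0, 0.174]
force: [-0.4, -0.4, -0.0]
grip_width: 0.069
time_s: 18.38
ee_pos: [0.4238, 0.0581, 0.0371]
eef_rot: [3.141, -0.001, 0.174]
force: [-1.5, 0.1, 6.0]
grip_width: 0.0437
t 18.38 p [423.8  58.1  37.1] yaw 9.96 F [-1.5  0.1  6. ] gw 43.7
spin 0.0 then shift [np.float64(-0.5), np.float64(-0.1), np.float64(0.1)]
time_s: 19.0
ee_pos: [0.4245, 0.0581, 0.1541]
eef_rot: [3.141, -0.005, 0.174]
force: [0.2, -0.6, -1.5]
grip_width: 0.0437
t 19.0 p [424.5  58.1 154.1] yaw 9.96 F [ 0.2 -0.6 -1.5] gw 43.7
spin 0.001 then shift [np.float64(33.8), np.float64(-179.0), np.float64(4.1)]
```

```bash
python3 -m creep '{"xyz":[[4,-20,0],[8,-42,0],[9,-47,0],[8,-42,0],[4,-20,0]],"spin":[0,0,0,0,0]}'; python3 -m creep '{"xyz":[[1,-8,0],[0,0,0],[0,0,0]],"spin":[0,0,0]}'; python3 g.py 427 240.3 41 9.9
python3 - <<'E'
from h import *
import cv2
cv2.imwrite("pics/w8.png",ctrl.camera("wrist")[:,:,::-1])
E
```

```text
time_s: 19.62
ee_pos: [0.4256, 0.2338, 0.1501]
eef_rot: [3.141, 0.002, 0.175]
force: [0.3, -0.7, -1.6]
grip_width: 0.0437
time_s: 20.0
ee_pos: [0.426, 0.2395, 0.1513]
eef_rot: [3.141, 0.0, 0.173]
force: [0.6, -0.0, -0.4]
grip_width: 0.0439
t 20.0 p [426.  239.5 151.3] yaw 9.91 F [ 0.6 -0.  -0.4] gw 43.9
spin 0.0002 then shift [np.float64(1.2), np.float64(-0.6), np.float64(110.3)]
```

View pics/w8.png

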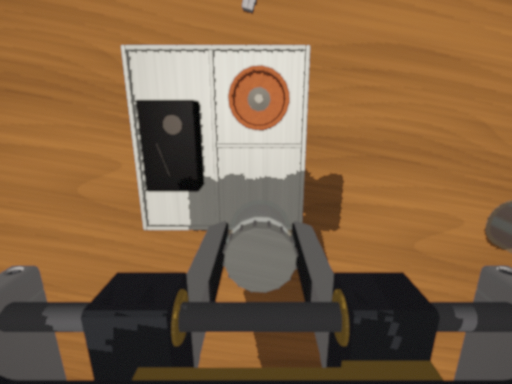

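Charcoal and dish lie well placed, the latter at (259,98). The jar is upright in the grip at (262,255). Lowering.

```bash
python3 -m creep '{"xyz":[[1,-0.5,25],[0,0,40],[0,0,28],[0,0,9],[0,0,4]],"spin":[0,0,0,0,0]}'; python3 -m creep '{"xyz":[[0,0,1.5],[0,0,1],[0,0,0.6],[0,0,0]],"spin":[0,0,0,0]}';python3 g.py 427 240.3 41 9.9
```

```text
time_s: 20.68
ee_pos: [0.4272, 0.2407, 0.0459]
eef_rot: [-3.141, -0.0, 0.173]
force: [0.2, 0.0, -0.3]
grip_width: 0.0436
time_s: 21.18
ee_pos: [0.4269, 0.241, 0.0426]
eef_rot: [-3.141, -0.0, 0.174]
force: [-1.2, 0.3, -0.7]
grip_width: 0.0435
t 21.18 p [426.9 241.   42.6] yaw 9.96 F [-1.2  0.3 -0.7] gw 43.5
spin 0.0011 then shift [np.float64(-0.1), np.float64(0.7), np.float64(1.6)]
```

```bash
python3 -m creep '{"xyz":[[0,0.4,0.8],[0,0,0.5],[0,0,0]],"spin":[0,0,0]}'; python3 -m creep '{"xyz":[[0,0,0.4],[0,0,0]],"spin":[0,0]}'; python3 -m creep '{"xyz":[[0,0,0.4],[0,0,0]],"spin":[0,0]}'
```

```text
time_s: 21.55
ee_pos: [0.4269, 0.2405, 0.0411]
eef_rot: [3.142, 0.0, 0.174]
force: [-0.3, 0.7, -0.6]
grip_width: 0.0433
time_s: 21.8
ee_pos: [0.427, 0.2405, 0.0411]
eef_rot: [3.142, -0.0, 0.174]
force: [-2.3, -1.2, 5.9]
grip_width: 0.0437
time_s: 22.05
ee_pos: [0.427, 0.2405, 0.041]
eef_rot: [3.142, -0.0, 0.174]
force: [-4.5, -2.8, 11.2]
grip_width: 0.0438
```

```bash
python3 -m creep '{"xyz":[[0,0,-0.8],[0,0,0],[0,0,0],[0,0,0]],"spin":[0,0,0,0]}' 56; python3 -m creep '{"xyz":[[0,0,-5],[0,0,-25],[0,0,-45],[0,0,-45],[0,0,0]],"spin":[0,0,0,0,0]}' 66
python3 - <<'E'
from h import *
import cv2
cv2.imwrite("pics/w9.png",ctrl.camera("wrist")[:,:,::-1])
E
python3 g.py 547 -62.7 160 22
```

```text
time_s: 22.55
ee_pos: [0.4269, 0.2405, 0.0411]
eef_rot: [3.142, 0.0, 0.174]
force: [0.3, -0.1, 0.7]
grip_width: 0.0561
time_s: 23.18
ee_pos: [0.4282, 0.2411, 0.1645]
eef_rot: [-3.14, -0.006, 0.174]
force: [0.4, -0.3, -0.2]
grip_width: 0.0663
t 23.23 p [427.3 240.7 162.4] yaw 9.96 F [-0.4 -0.5 -1.2] gw 65.7
spin -0.2102 then shift [np.float64(-2.7), np.float64(326.1), np.float64(2.4)]
```

View pics/w9.png

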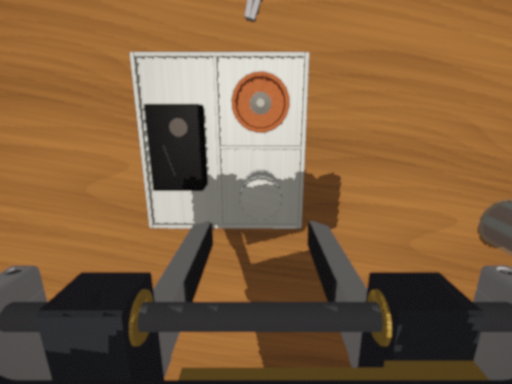

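All three are upright in their bays, the jar at about (262,195). Now the punch set.

```bash
python3 -m creep '{"xyz":[[0,0,0],[0,0,0],[0,22,0],[0,44,0],[0,48,0]],"spin":[-0.105,-0.105,0,0,0]}'; python3 -m creep '{"xyz":[[0,48,0],[0,48,0],[0,48,0],[0,42,0],[0,20,0]],"spin":[0,0,0,0,0]}';python3 -m creep '{"xyz":[[-2,6,0],[0,0,0],[0,0,0]],"spin":[0,0,0]}'; python3 g.py 547 -62.7 36 22;  python3 - <<'E'
from h import *
import cv2
a=ctrl.camera("wrist")[:,:,::-1];cv2.imwrite("pics/w10.png",a)
cv2.imwrite("pics/w10z.png",cv2.resize(a[110:260,180:340],None,fx=4,fy=4,interpolation=cv2.INTER_CUBIC))
m=ctrl.camera_model("wrist")
c,s=np.cos(np.radians(22)),np.sin(np.radians(22))
for X,Y in [(40,22.5),(40,-22.5),(-40,-22.5),(-40,22.5)]:
    print((proj(m,np.array([.5468+(X*c-Y*s)/1e3,-.0627+(X*s+Y*c)/1e3,.036]))).round(0))
E
```

```text
time_s: 23.85
ee_pos: [0.4694, 0.1337, 0.1599]
eef_rot: [-3.141, 0.002, 0.385]
force: [0.7, 0.4, 0.4]
grip_width: 0.066
time_s: 24.48
ee_pos: [0.5467, -0.0578, 0.1598]
eef_rot: [-3.141, 0.002, 0.382]
force: [-0.2, 0.0, 0.3]
grip_width: 0.0659
time_s: 24.85
ee_pos: [0.5469, -0.0615, 0.1612]
eef_rot: [-3.141, 0.0, 0.385]
force: [0.5, -0.9, 0.0]
grip_width: 0.0661
t 24.85 p [546.9 -61.5 161.2] yaw 22.05 F [ 0.5 -0.9  0. ] gw 66.1
spin 0.0009 then shift [np.float64(-0.4), np.float64(1.2), np.float64(125.2)]
[238. 156.]
[283. 156.]
[281. 229.]
[240. 229.]
```

View pics/w10.png

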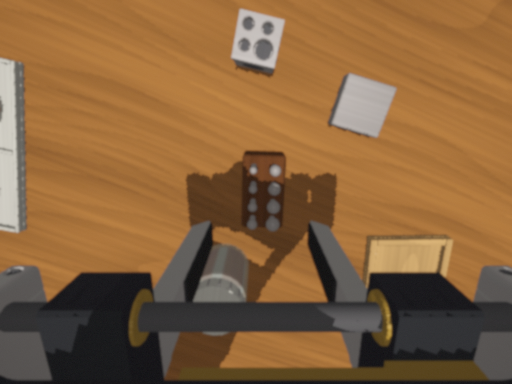

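View pics/w10z.png

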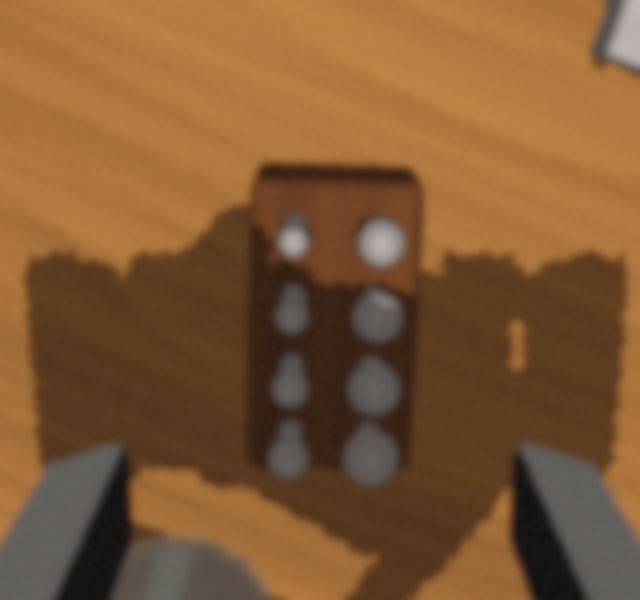

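Run:
```python
from h import *
m=ctrl.camera_model("wrist")
P=np.array([ray(m,((u+.5)/4-.5+180,(v+.5)/4-.5+110),.036)[:2]*1e3 for u,v in [(254,182),(422,182),(408,470),(250,470)]])
print(P.round(1),P.mean(0))
for i in range(4):
    v=P[(i+1)%4]-P[i];print(np.linalg.norm(v).round(1),np.degrees(np.arctan2(v[1],v[0])).round(1))
```

```text
[[577.6 -31.1]
 [593.6 -70.4]
 [520.2 -98.2]
 [504.  -58.4]] [548.84565127 -64.54820134]
42.4 -67.9
78.5 -159.2
43.0 112.1
78.5 20.3
```

Punch block's top shows at about (243–285, 155)–(242–282, 227): yaw ≈ 20.7°, centre about (548, −64). Adjust and descend.

```bash
python3 g.py 548 -64 35 20.8; python3 -m creep '{"xyz":[[0,2.5,0],[0,0,35],[0,0,45],[0,0,30],[0,0,10]],"spin":[0.022,0,0,0,0]}'; python3 g.py 548 -64 35 20.8
```

```text
t 24.9 p [547.  -61.5 161.2] yaw 22.06 F [0.5 0.2 0.4] gw 66.1
spin 0.0219 then shift [np.float64(0.1), np.float64(2.7), np.float64(126.2)]
time_s: 25.52
ee_pos: [0.5474, -0.0646, 0.0397]
eef_rot: [-3.14, 0.002, 0.361]
force: [-0.2, 0.2, 0.8]
grip_width: 0.0663
t 25.52 p [547.4 -64.6  39.7] yaw 20.7 F [-0.2  0.2  0.8] gw 66.3
spin -0.0017 then shift [np.float64(0.8), np.float64(-0.3), np.float64(4.7)]
```

```bash
python3 -m creep '{"xyz":[[0.5,0,3],[0,0,1],[0,0,0]],"spin":[0,0,0]}'; python3 -m creep '{"xyz":[[0,0,0],[0,0,0],[0,0,0],[0,0,0],[0,0,0]],"spin":[0,0,0,0,0]}' 34 20; python3 g.py 548 -64 35 20.8;  python3 -m creep '{"xyz":[[0,0,-5],[0,0,-25],[0,0,-45],[0,0,-40],[0,0,0]],"spin":[0,0,0,0,0]}' - 30; python3 g.py 497 -277.7 150 22.5
```

```text
time_s: 25.9
ee_pos: [0.549, -0.0647, 0.0381]
eef_rot: [3.141, -0.001, 0.362]
force: [-0.8, -0.6, 0.9]
grip_width: 0.0662
time_s: 26.52
ee_pos: [0.5486, -0.0647, 0.0373]
eef_rot: [3.142, -0.0, 0.362]
force: [-2.2, 1.2, 3.8]
grip_width: 0.0446
t 26.52 p [548.6 -64.7  37.3] yaw 20.73 F [-2.2  1.2  3.8] gw 44.6
spin -0.0012 then shift [np.float64(-0.4), np.float64(-0.8), np.float64(2.3)]
time_s: 27.15
ee_pos: [0.5496, -0.0648, 0.1549]
eef_rot: [3.139, -0.004, 0.362]
force: [0.0, 0.1, -3.7]
grip_width: 0.0446
t 27.15 p [549.6 -64.8 154.9] yaw 20.73 F [ 0.   0.1 -3.7] gw 44.6
spin -0.0308 then shift [np.float64(-130.1), np.float64(176.5), np.float64(4.9)]
```

```bash
python3 -m creep '{"xyz":[[0,0,0],[-13,18,0],[-26,35,0],[-30,41,0],[-30,41,0]],"spin":[-0.031,0,0,0,0]}'; python3 -m creep '{"xyz":[[-21,28,0],[-9,11,0],[0,0,0],[0,0,0]],"spin":[0,0,0,0]}'; python3 g.py 497 -277.7 43 22.5;  python3 - <<'E'
from h import *
import cv2
a=ctrl.camera("wrist")[:,:,::-1];cv2.imwrite("pics/w11.png",a)
m=ctrl.camera_model("wrist")
c,s=np.cos(np.radians(22.5)),np.sin(np.radians(22.5))
for X,Y in [(102,49),(102,-49),(-15,49),(-15,-49)]:
    print((proj(m,np.array([.4619+(X*c-Y*s)/1e3,-.2922+(X*s+Y*c)/1e3,.014]))).round(0))
E
```

```text
time_s: 27.78
ee_pos: [0.5076, -0.2283, 0.1502]
eef_rot: [-3.139, 0.002, 0.395]
force: [0.1, -0.6, -3.0]
grip_width: 0.0449
time_s: 28.28
ee_pos: [0.4962, -0.2736, 0.1517]
eef_rot: [-3.141, 0.0, 0.394]
force: [-0.3, 0.3, -2.6]
grip_width: 0.0448
t 28.27 p [ 496.2 -273.6  151.7] yaw 22.58 F [-0.3  0.3 -2.6] gw 44.8
spin 0.0014 then shift [np.float64(-0.8), np.float64(4.0), np.float64(108.7)]
[216. 131.]
[311. 131.]
[220. 235.]
[306. 235.]
```

View pics/w11.png

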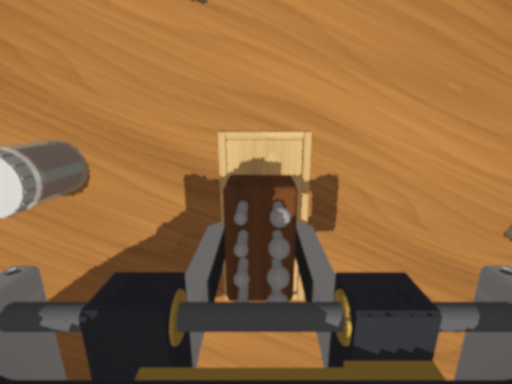

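The tray edge at (218–312, 131) matches; the block is square to the tray. Shift 4 mm and lower.

```bash
python3 -m creep '{"xyz":[[-0.5,4,15],[0,0,40],[0,0,32],[0,0,12],[0,0,3.5]],"spin":[0,0,0,0,0]}'; python3 -m creep '{"xyz":[[0,0,2],[0,0,1],[0,0,0.6],[0,0,0]],"spin":[0,0,0,0]}';python3 g.py 497 -277.7 43.3 22.5
```

```text
time_s: 28.95
ee_pos: [0.4971, -0.2785, 0.0493]
eef_rot: [-3.141, 0.0, 0.393]
force: [0.3, 0.6, -2.0]
grip_width: 0.0447
time_s: 29.45
ee_pos: [0.4971, -0.2787, 0.0463]
eef_rot: [3.141, -0.0, 0.393]
force: [0.2, -0.1, -2.9]
grip_width: 0.0449
t 29.45 p [ 497.1 -278.7   46.3] yaw 22.51 F [ 0.2 -0.1 -2.9] gw 44.9
spin 0.0001 then shift [np.float64(0.3), np.float64(-1.0), np.float64(3.0)]
```

```bash
python3 -m creep '{"xyz":[[0,-0.7,1],[0,0,1],[0,0,0.4],[0,0,0]],"spin":[0,0,0,0]}'; python3 -m creep '{"xyz":[[0,0,0.5],[0,0,0]],"spin":[0,0]}'; python3 -m creep '{"xyz":[[0,0,0.5],[0,0,0]],"spin":[0,0]}'
```

```text
time_s: 29.95
ee_pos: [0.4968, -0.278, 0.0436]
eef_rot: [-3.141, 0.0, 0.393]
force: [-0.2, -0.3, -2.3]
grip_width: 0.0446
time_s: 30.2
ee_pos: [0.4969, -0.2781, 0.0434]
eef_rot: [3.141, -0.0, 0.393]
force: [-1.1, 0.3, 0.5]
grip_width: 0.0447
time_s: 30.45
ee_pos: [0.4969, -0.2781, 0.0433]
eef_rot: [3.141, -0.0, 0.393]
force: [-2.9, 1.9, 7.7]
grip_width: 0.0451
```

```bash
python3 -m creep '{"xyz":[[0,0,-0.5],[0,0,0],[0,0,0],[0,0,0]],"spin":[0,0,0,0]}' 58; python3 -m creep '{"xyz":[[0,0,-5],[0,0,-25],[0,0,-45],[0,0,-45],[0,0,0]],"spin":[0,0,0,0,0]}' 62
python3 - <<'E'
from h import *
import cv2
cv2.imwrite("pics/w12.png",ctrl.camera("wrist")[:,:,::-1])
E
python3 g.py 680 -4.3 160 9.9
```

```text
time_s: 30.95
ee_pos: [0.4968, -0.278, 0.0431]
eef_rot: [-3.142, 0.0, 0.393]
force: [-0.1, -0.3, 0.2]
grip_width: 0.0577
time_s: 31.58
ee_pos: [0.498, -0.2787, 0.167]
eef_rot: [3.136, -0.004, 0.393]
force: [-0.2, -0.1, 0.2]
grip_width: 0.0622
t 31.62 p [ 497.2 -278.3  164.6] yaw 22.51 F [-0.3  0.2 -0.3] gw 62.2
spin 0.2201 then shift [np.float64(227.2), np.float64(-238.4), np.float64(4.6)]
```

View pics/w12.png

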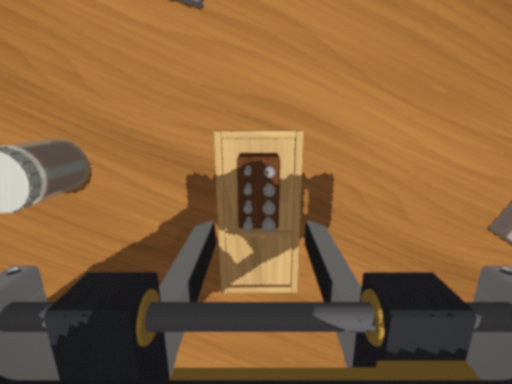

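Punch set is standing in the longer bay at (240–280, 153–230). Its near edge appears close to the rib, probably parallax; I'll check from the top view. Now the doming block.

```bash
python3 -m creep '{"xyz":[[0,0,0],[0,0,0],[16,-17,0],[30,-32,0],[32,-34,0]],"spin":[0.11,0.11,0,0,0]}' 60; python3 -m creep '{"xyz":[[32,-34,0],[32,-34,0],[32,-34,0],[30,-32,0],[16,-16,0]],"spin":[0,0,0,0,0]}';python3 -m creep '{"xyz":[[7,-6,4],[0,0,0],[0,0,0]],"spin":[0,0,0]}'; python3 g.py 680 -4.3 36 9.9;  python3 - <<'E'
from h import *
import cv2
a=ctrl.camera("wrist")[:,:,::-1];cv2.imwrite("pics/w13.png",a)
cv2.imwrite("pics/w13z.png",cv2.resize(a[110:260,180:340],None,fx=4,fy=4,interpolation=cv2.INTER_CUBIC))
b=ctrl.camera("top")[:,:,::-1];cv2.imwrite("pics/t2.png",b)
cv2.imwrite("pics/t2z.png",cv2.resize(b[185:290,340:435],None,fx=5,fy=5,interpolation=cv2.INTER_CUBIC))
m=ctrl.camera_model("wrist")
c,s=np.cos(np.radians(9.9)),np.sin(np.radians(9.9))
for X,Y in [(20,20),(20,-20),(-20,-20),(-20,20)]:
    print((proj(m,np.array([.68+(X*c-Y*s)/1e3,-.0043+(X*s+Y*c)/1e3,.04]))).round(0))
E
```

```text
time_s: 32.25
ee_pos: [0.5594, -0.1818, 0.1617]
eef_rot: [-3.14, 0.002, 0.172]
force: [0.7, 0.7, 0.5]
grip_width: 0.0601
time_s: 32.88
ee_pos: [0.6737, -0.0086, 0.1612]
eef_rot: [-3.141, 0.002, 0.174]
force: [-0.5, 0.1, -0.7]
grip_width: 0.0602
time_s: 33.25
ee_pos: [0.6789, -0.0045, 0.1589]
eef_rot: [-3.142, 0.001, 0.172]
force: [-1.1, 0.8, 0.2]
grip_width: 0.0599
t 33.25 p [678.9  -4.5 158.9] yaw 9.85 F [-1.1  0.8  0.2] gw 59.9
spin -0.0009 then shift [np.float64(1.1), np.float64(-0.0), np.float64(122.9)]
[240. 175.]
[280. 175.]
[279. 212.]
[241. 212.]
```

View pics/w13.png

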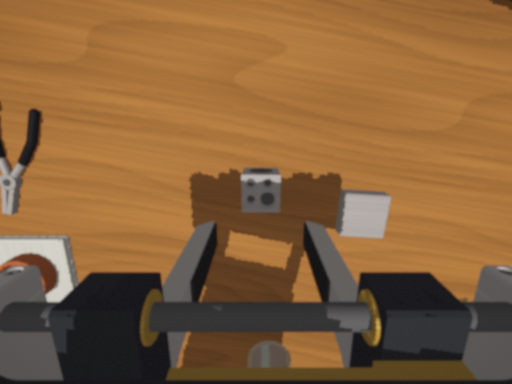

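View pics/w13z.png

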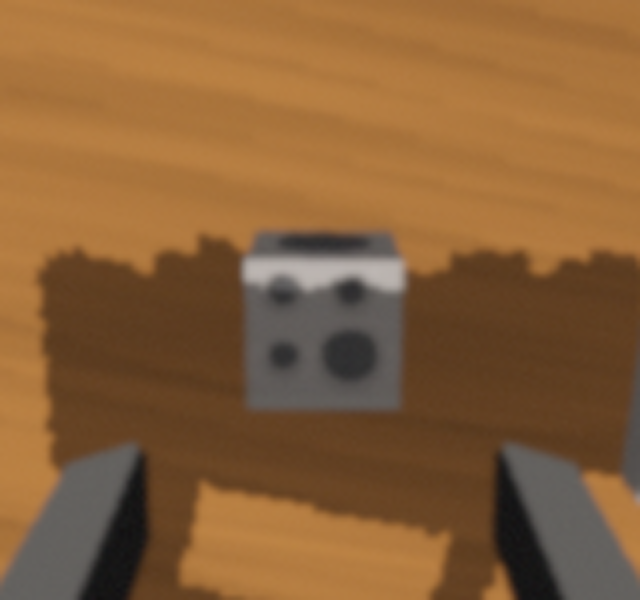

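View pics/t2z.png

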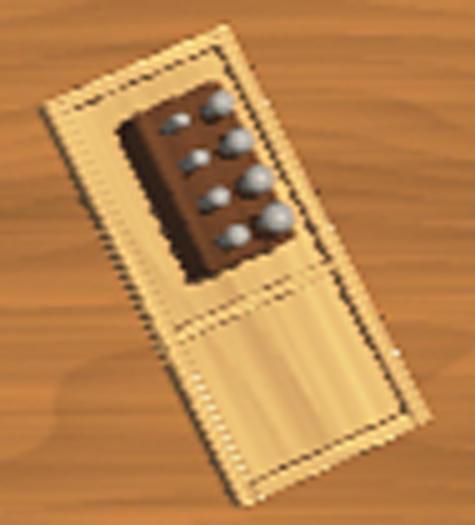

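Top view: the punch set stands flat and clear of rim and rib. Doming block's top is at (242–281, 174–212), as predicted. Descending.

```bash
python3 -m creep '{"xyz":[[1,0,30],[0,0,40],[0,0,34],[0,0,12],[0,0,5]],"spin":[0,0,0,0,0]}'; python3 -m creep '{"xyz":[[0,0,1.5],[0,0,0],[0,0,0],[0,0,0],[0,0,0]],"spin":[0,0,0,0,0]}' 30 25; python3 g.py 680 -4.3 36 9.9;python3 -m creep '{"xyz":[[0,0,0],[0,0,-5],[0,0,-30],[0,0,-45],[0,0,-40]],"spin":[0,0,0,0,0]}' - 40; python3 g.py 407.4 -314.8 160 22.5
```

```text
time_s: 33.98
ee_pos: [0.6805, -0.0037, 0.0386]
eef_rot: [3.141, -0.001, 0.173]
force: [-0.2, -0.2, 0.8]
grip_width: 0.0601
time_s: 34.6
ee_pos: [0.6808, -0.0036, 0.0378]
eef_rot: [3.141, -0.002, 0.173]
force: [-0.9, -1.2, 5.5]
grip_width: 0.0398
t 34.6 p [680.8  -3.6  37.8] yaw 9.9 F [-0.9 -1.2  5.5] gw 39.8
spin -0.0001 then shift [np.float64(-0.9), np.float64(0.6), np.float64(1.8)]
time_s: 35.22
ee_pos: [0.6799, -0.0032, 0.1576]
eef_rot: [-3.141, 0.001, 0.173]
force: [-0.3, -0.2, -5.7]
grip_width: 0.0397
t 35.23 p [679.9  -3.2 157.6] yaw 9.91 F [-0.3 -0.2 -5.7] gw 39.7
spin -0.2198 then shift [np.float64(-371.0), np.float64(183.6), np.float64(-2.4)]
```

```bash
python3 -m creep '{"xyz":[[0,0,0],[0,0,0],[-18,9,0],[-36,18,0],[-40,20,0]],"spin":[-0.11,-0.11,0,0,0]}'; python3 -m creep '{"xyz":[[-42,21,0],[-42,21,0],[-42,21,0],[-42,21,0],[-40,20,0]],"spin":[0,0,0,0,0]}'; python3 -m creep '{"xyz":[[-34,16,0],[-22,11,0],[-8,4,0],[0,0,0],[0,0,0]],"spin":[0,0,0,0,0]}';python3 g.py 407.4 -314.8 43.8 22.5;  python3 - <<'E'
from h import *
import cv2
a=ctrl.camera("wrist")[:,:,::-1];cv2.imwrite("pics/w14.png",a)
E
```

```text
time_s: 35.85
ee_pos: [0.6102, -0.0831, 0.1559]
eef_rot: [-3.141, 0.001, 0.394]
force: [0.9, -0.9, -5.6]
grip_width: 0.0397
time_s: 36.48
ee_pos: [0.4577, -0.2592, 0.1564]
eef_rot: [-3.141, 0.0, 0.393]
force: [-0.3, -0.4, -4.7]
grip_width: 0.0395
time_s: 37.1
ee_pos: [0.4123, -0.3109, 0.1565]
eef_rot: [-3.141, 0.0, 0.394]
force: [-0.6, 0.0, -5.4]
grip_width: 0.0395
t 37.1 p [ 412.3 -310.9  156.5] yaw 22.55 F [-0.6  0.  -5.4] gw 39.5
spin 0.0009 then shift [np.float64(-6.0), np.float64(1.7), np.float64(112.7)]
```

View pics/w14.png

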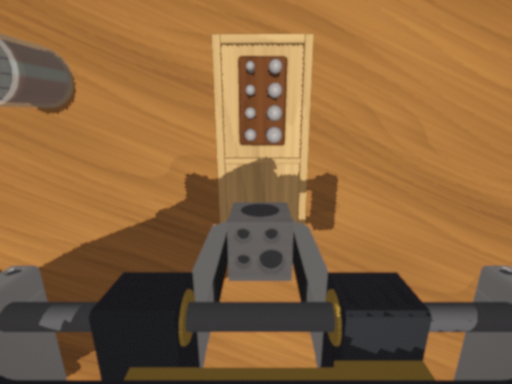

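Punch set is fine at (238–287, 56–146); the doming block is held square to the tray. Correct by 6 mm and lower.

```bash
python3 -m creep '{"xyz":[[-6,1.5,0],[0,0,35],[0,0,45],[0,0,22],[0,0,4]],"spin":[0,0,0,0,0]}'; python3 -m creep '{"xyz":[[0,0,2],[0,0,0]],"spin":[0,0]}';python3 g.py 407.4 -314.8 43.8 22.5
```

```text
time_s: 37.78
ee_pos: [0.4063, -0.3148, 0.0495]
eef_rot: [-3.139, 0.001, 0.393]
force: [1.0, 0.2, -5.2]
grip_width: 0.0396
time_s: 38.02
ee_pos: [0.4072, -0.3156, 0.0496]
eef_rot: [3.14, -0.001, 0.393]
force: [-0.1, 0.2, -5.2]
grip_width: 0.0396
t 38.02 p [ 407.2 -315.6   49.6] yaw 22.51 F [-0.1  0.2 -5.2] gw 39.6
spin 0.0002 then shift [np.float64(0.5), np.float64(-0.7), np.float64(5.8)]
```

```bash
python3 -m creep '{"xyz":[[0,-0.5,2.5],[0,0,1.5],[0,0,0.6],[0,0,0]],"spin":[0,0,0,0]}'; python3 -m creep '{"xyz":[[0,0,0.8],[0,0,0]],"spin":[0,0]}'; python3 -m creep '{"xyz":[[0,0,0.5],[0,0,0]],"spin":[0,0]}'
```

```text
time_s: 38.52
ee_pos: [0.4067, -0.3148, 0.044]
eef_rot: [-3.142, 0.0, 0.393]
force: [0.8, -0.5, -5.8]
grip_width: 0.0399
time_s: 38.78
ee_pos: [0.4067, -0.3149, 0.0437]
eef_rot: [3.141, -0.0, 0.393]
force: [-3.0, 2.7, 4.1]
grip_width: 0.0398
time_s: 39.02
ee_pos: [0.4067, -0.3149, 0.0437]
eef_rot: [3.141, -0.0, 0.393]
force: [-6.3, 4.8, 10.9]
grip_width: 0.0398
```

```bash
python3 -m creep '{"xyz":[[0,0,-1],[0,0,0],[0,0,0],[0,0,0]],"spin":[0,0,0,0]}' 54; python3 -m creep '{"xyz":[[0,0,-5],[0,0,-25],[0,0,-45],[0,0,-45],[0,0,-40]],"spin":[0,0,0,0,0]}' 62; python3 -m creep '{"xyz":[[-20,20,-10],[-20,30,0],[-10,15,0],[0,0,0]],"spin":[0,0,0,0]}';  python3 - <<'E'
from h import *
import cv2
for n in ["top","scene"]:
    b=ctrl.camera(n)[:,:,::-1];cv2.imwrite(f"pics/{n}9.png",b)
    if n=="top":
        l=cv2.resize(b[180:295,85:195],None,fx=3.5,fy=3.5,interpolation=cv2.INTER_CUBIC);r=cv2.resize(b[180:295,335:445],None,fx=3.5,fy=3.5,interpolation=cv2.INTER_CUBIC)
        cv2.imwrite("pics/top9z.png",np.hstack([l,r]))
    else: cv2.imwrite("pics/scene9z.png",cv2.resize(b[110:270,80:400],None,fx=2.4,fy=2.4,interpolation=cv2.INTER_CUBIC))
o=ctrl.get_obs();print(o["time_s"],o["ee_pos"],o["force"])
E
```

```text
time_s: 39.52
ee_pos: [0.4067, -0.3149, 0.0437]
eef_rot: [3.142, -0.0, 0.393]
force: [-0.7, 0.3, 0.3]
grip_width: 0.0544
time_s: 40.15
ee_pos: [0.4067, -0.3148, 0.2059]
eef_rot: [3.141, -0.0, 0.393]
force: [-0.5, -0.1, 0.3]
grip_width: 0.0621
time_s: 40.65
ee_pos: [0.3851, -0.3943, 0.2134]
eef_rot: [-3.141, 0.0, 0.391]
force: [-0.5, 0.6, -0.4]
grip_width: 0.062
40.75 [ 0.38554075 -0.3932704   0.21351297] [-0.73855083 -0.10138639 -0.28797291]
```

View pics/top9.png

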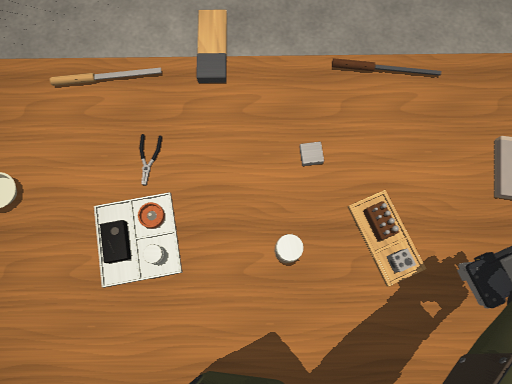

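View pics/top9z.png

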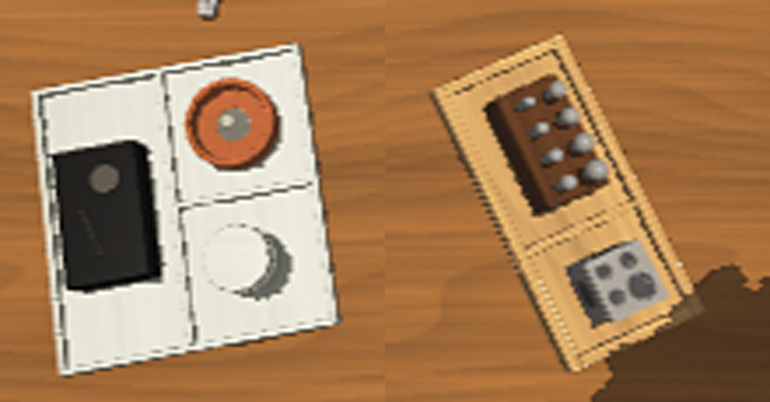

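View pics/scene9z.png

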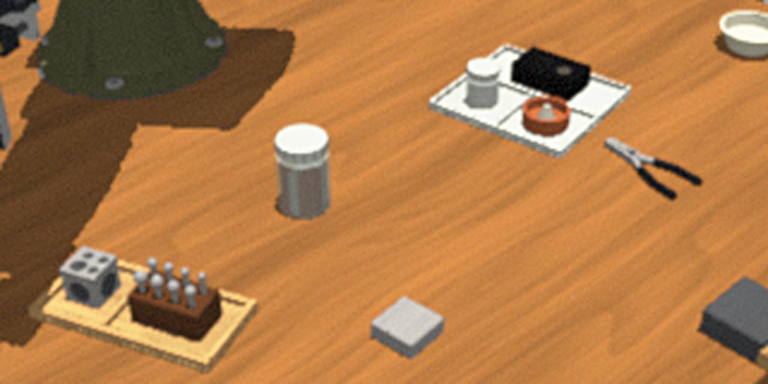

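Both views show all five items upright in their bays: charcoal (116,241), dish (151,215), jar (156,254), punch set (381,221), doming block (401,262). Bench block, big jar and pliers are at their original pixels. Handing in.

```bash
python3 -c "
from station import ctrl
print(ctrl.hand_in())"
```

```text
the job is handed in; nothing more can be done
None
```

Both kits are made up and the job is handed in at about 41 s of the 122 s allowed. I placed the items in the order asked: charcoal block, borax dish, flux jar, punch set, doming block. Each was lowered to floor contact before release. The readings at contact stayed around 3–11 N, apart from 16.5 N on the charcoal, where I pushed slightly too far and backed off before opening.

The last top and scene pictures show all five items upright and flat in their bays, with the gripper clear. The bench block, larger jar and pliers are where they started. No final check failed. The only disagreements were small: the wrist view put the dish and punch set about 2 mm from the top-view estimate. In one wrist picture the punch set looked close to the rib, but the top view showed it clear.

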